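Seat the pattern roller in the carving cradle and clamp it

TASK

Take the terracotta pattern roller from its wooden rest and lower it gently into the two V rests of the carving cradle, clear of the blue sprung tip of the end stop, and let go so that it settles in the middle. Then slide it along the Vs by feel, gently, until its end bears on the blue tip and presses it in a little, and only then swing the keeper with the red paddle down over the roller as far as it goes, so that its rubber pad holds the roller there. The roller is fragile: never force it against the Vs or the end stop, and leave the other things on the counter where they are.

Things in the scene. Friction and masses are not known exactly. Their poses are not given: they have to be found in the camera images.
- roller: Terracotta-coloured pattern roller, a plain cylinder of 40 mm diameter and 170 mm length with flat ends, about 0.26 kg (0.2 to 0.34), fragile. Origin at its middle on its axis; its y axis runs along the roller (both ends are alike, and it may roll about this axis).
- rest: Fixed wooden rest on which the roller starts: two V saddles 20 mm wide, 58 mm either side of its middle along its y axis, between them 96 mm free over a board 10 mm thick. Origin on the counter under its middle; the roller lies along its y axis, axis 56 mm above the counter.
- cradle: Fixed carving cradle: plywood base 130 mm (x) by 300 mm (y, -180 to +120), 12 mm thick, with two 90-degree V rests (white plastic on aluminium), each 20 mm wide, centred at y = -52 and +62 mm. The groove runs along y; the 45-degree flanks rise to 66 mm above the counter, 37 mm either side. Origin on the counter, z up. End stop at the -y end, keeper over the -y V, +y end open.
- cradle_axis (a point): Point 62 mm above the cradle's origin, on the line along which a seated roller's axis lies (parallel to the cradle's y). Axes as the cradle's. Between the Vs 94 mm is free for fingers, down to the 12 mm base. A roller slides along the Vs with a friction of roughly 0.7 to 1 times its weight.
- end_stop: Aluminium post 36 mm (x) by 16 mm (y), at cradle y = -120 mm, top 36 mm above its origin, which lies in the post on the seated roller's axis line; axes as the cradle's. A brass barrel through it carries a blue tip, 11 mm thick, facing +y. The barrel is set differently each time, unmeasured: the free tip ends 23 to 47 mm (+y) from the origin. See stop_middle.
- stop_middle (a point): Fixed point 35 mm in front (+y) of the end stop's origin: the middle of the range (12 mm either way along y) in which the blue tip's free end may stand; it does not tell where the tip is. The tip gives 5 mm along y on a spring: 0.8 N at first touch, 4.3 N when fully in, then it is solid.
- keeper (a joint): Angle (rad) of the keeper, a steel bar hinged on the cradle's -x (robot) side about an axis along its y: 0 is level over the roller, at its own stop (fully down); it opens upward to 2.1 and starts at 1.45 to 1.7, about upright. It stays where left: the stiff hinge needs about 5 N at the paddle, up to 8 N at the end when the pad meets the roller.
- keeper_hinge (a point): The keeper's hinge axis, 98 mm above the counter, at cradle x = -56 mm, y = -52 mm. Axes turn with the keeper: x along the bar from the hinge to its tip, z out of the bar's upper (outer) side.
- keeper_tip (a point): Middle of the outer face of the red paddle at the keeper's free end, 100 mm from the hinge. The paddle is 34 mm along the bar, 32 mm wide and 11 mm thick; push on this outer face to close. The bar is 16 mm wide and 9 mm thick.
- keeper_pad: Black rubber pad, 26 by 16 by 10 mm, sprung on the keeper's underside 56 mm from the hinge; origin at the middle of its pressing face. With the keeper at 0 a seated roller pushes it in by 3 mm (about 5 N).
- sedge: Green squeeze bottle, 37 mm diameter, 98 mm high, a bystander. Origin under its middle.
- tile: Flat beige test tile, 80 by 50 by 7 mm, a bystander.
- brush: Flat brush with blue handle, 180 mm long, lying near the front edge, a bystander.

How it is judged (in metres and radians):
On the way, in this order (a step that is already met when the one before it is completed fails the run):
1. the roller lies centred in both Vs of the cradle, let go, before it has touched the end stop and with the keeper still up (x of roller in the frame of cradle_axis between -0.002 and 0.002 m and z of roller in the frame of cradle_axis between -0.002 and 0.002 m and angle between the y axis of roller and the y axis of cradle, either way round below 0.03 rad and contact force between roller and the fingers below 0.2 N and contact force between roller and end_stop below 0.05 N and value of joint keeper above 1 rad), for 0.2 s.
2. the roller, still centred in the Vs, bears on the tip of the end stop with the keeper still up (x of roller in the frame of cradle_axis between -0.002 and 0.002 m and z of roller in the frame of cradle_axis between -0.002 and 0.002 m and angle between the y axis of roller and the y axis of cradle, either way round below 0.03 rad and contact force between roller and end_stop above 0.4 N and value of joint keeper above 1 rad), for 0.2 s.
At the end, for the whole second after the job is handed in: The roller lies in both Vs, its axis within 2 mm (sideways and in height) and 0.03 rad of the seated line, its end bears on the end stop's tip with more than 0.4 N, the keeper is fully down (below 0.07 rad) with its pad pressing the roller with more than 2 N, and the roller is at rest (x of roller in the frame of cradle_axis between -0.002 and 0.002 m and z of roller in the frame of cradle_axis between -0.002 and 0.002 m and angle between the y axis of roller and the y axis of cradle, either way round below 0.03 rad and contact force between roller and end_stop above 0.4 N and value of joint keeper below 0.07 rad and contact force between keeper_pad and roller above 2 N and linear speed of roller below 0.01 m/s); the robot touches nothing.
It fails at once if the roller is forced or dropped against the cradle (over 30 N) (contact force between roller and cradle above 30 N).
It fails at once if the roller is pushed against the end stop with more than 15 N (contact force between roller and end_stop above 15 N).
It fails at once if a bystander is moved by more than 25 mm (distance of any of sedge, tile, brush from where it was at the start of the episode above 0.025 m).
It also fails if it takes over 72 s, if anything falls off the work surface, if the arm or the gripper's body presses on something with over 40 N, if the wrist force passes 120 N, or if a joint passes its speed limit or range.

ROBOT

A 6-joint arm with a two-finger parallel gripper is mounted at the origin on a cart in front of the work surface, level with it; the furniture and walls round the work are solid. World frame = base frame: x ahead of the robot, y to its left, z up, the work surface at z = 0. Lengths are in mm, angles in rad, forces in N, time in s.
With the tool pointing down it reaches from about 300 to 875 mm from the base axis. Payload 6.4 kg.
Tool frame: the origin (TCP) lies at the centre of the arm's flange, where the gripper is bolted on; the fingertips stand 173 mm ahead of it and the grasp point (between the pads) lies 155 mm ahead of it; z points along the fingers, y is the line along which they close (so a half turn about z gives the same grasp; the last joint's range is limited). The gripper opens to 85 mm and grips with 20 to 120 N. Pads are 22 mm wide; open, the fingers measure 114 mm over their backs; the gripper's body (76 mm by 85 mm) begins 54 mm behind the grasp point. The pads swing forward as they close: fully open they stand 13 mm farther back than shut.
Start: joints at [0.985, 0.181, 1.607, -0, 1.354, -0.206], TCP at [213.163, 534.045, 404.688] pointing down, gripper open.
Joint ranges: [-2.99, 2.99], [-0.89, 2.07], [0.3, 2.58], [-1.14, 4.28], [0, 2.63], [-3.12, 3.12]. Speed limits (rad/s): [2.57, 2.57, 3.01, 3.14, 3.14, 3.14].

INTERFACE

Orientations are given as a rotation vector (axis times angle).
In Python, from bench import bot, grab_frame gives the robot as it stands. The module is installed in compiled form; this text tells all that it offers.
- The arm moves only by the tool drive_tool, never from a script. Its argument "moves" is a list of rows, each a list of 7 numbers: the shift along the tool's x, y, z in cm, then the turn, a rotation vector about the tool's x, y, z in degrees, then the closure, from -1 (fully open) to 1 (shut). In form: [[tx, ty, tz, ax, ay, az, gripper], ...]. A call has 1 to 10 rows; each row is the pose to reach, as a shift and turn from the pose commanded when the call began, along the tool's axes at that moment; what a row does not reach only later rows make up. A row lasts 1/10 s, in which the tool goes at most 50 mm and 8.59 degrees, less where a joint would pass 70% of its speed; a pose out of reach is approached as far as the arm can. A call with a gripper value outside its range is refused whole. The fingers move at their own pace and stop on an object; "grip_force" is the grip in N (left out, the last holds). Time passes only in rows, so rows that repeat a pose let the fingers close. It gives the time, the measured TCP pose, the force, the opening and the grip force at its end, in the units of the state.
- bot.get_state(): the state, without advancing time (a new reading comes with each control period).
- grab_frame(name): name is "scene" or "side" or "wrist"; returns a dict with "image" (384x512x3 uint8, blue, green, red), "mtx" (3x3 intrinsics, pixels), "R" (3x3) and "t" (3): a world point X has camera coordinates R X + t; the wrist camera has in their place "T_tool_cam" (4x4, takes a point from camera to tool coordinates, whose origin is the TCP and whose axes are the flange's). Camera axes: x right, y down, z forward; pixel columns grow to the right and rows downward; lengths in mm; the calibration is good to about 2 mm. A picture is of the moment at which its call begins: read the wrist's pose just before it. There is no depth.
- bot.close_job(): hands the job in; it is judged then, once.
The state is a dict: "clock": time; "qpos": joint angles; "qvel": joint speeds; "joint_efforts": joint torques, N m; "ee_pos": TCP position; "orientation": TCP orientation; "contact_force": force on the tool from outside, world axes, zero at the start; "torque": the same for the moment, N m; "grip_width": finger opening in mm; "gripper_force": force on a finger pad.
Only numpy, scipy, OpenCV 4.12 (cv2) and the standard library are available. Lean on these libraries where they do the work, as an engineer would, in place of code of your own. Each camera call takes 0.05 s, during which the arm holds its last target. There are 200 camera calls.

## Working session

There is one attempt and no reset: what is moved stays moved. The work goes in short steps, Python scripts to look and compute and a tool call to move; the robot and the scene stay as the last step left them, time stands still between calls to the robot, and variables do not carry over. Pictures are saved under pics/ and viewed, at most 10 in all, crops included, and the job is handed in when it is done.

Besides the shell and the picture viewer there is one more tool, called after "Emit:" by a JSON object that holds its "api" and its "payload". drive_tool: Moves the arm, as the interface text tells. Its arguments: {"type":"object","properties":{"moves":{"type":"array","items":{"type":"array","items":{"type":"number"}}},"grip_force":{"type":"number"}},"required":["moves"]}

```bash
mkdir -p pics
cat > h.py <<'E'
import numpy as np, cv2
from scipy.spatial.transform import Rotation as Ro
from bench import bot, grab_frame
def ray(f,uv,s=None):
    d=np.linalg.inv(f["mtx"])@np.array([uv[0],uv[1],1.])
    if "T_tool_cam" in f:
        T=np.array(f["T_tool_cam"]);R=Ro.from_rotvec(s["orientation"]).as_matrix()
        return R@T[:3,3]+np.array(s["ee_pos"]), R@T[:3,:3]@d
    R=np.array(f["R"]);return -R.T@np.array(f["t"]).ravel(), R.T@d
def onz(f,uv,z,s=None):
    o,d=ray(f,uv,s);return o+d*(z-o[2])/d[2]
def tri(r1,r2):
    (a,u),(b,v)=r1,r2;u=u/np.linalg.norm(u);v=v/np.linalg.norm(v)
    k=np.linalg.lstsq(np.c_[u,-v],b-a,rcond=None)[0]
    p,q=a+k[0]*u,b+k[1]*v;return (p+q)/2,np.linalg.norm(p-q)
E
python3 - <<'E'
from h import *
import pickle
s=bot.get_state();F={n:grab_frame(n) for n in("scene","side","wrist")}
pickle.dump((s,F),open("f0.pkl","wb"))
print(s)
for n in F: cv2.imwrite(f"pics/{n}0.png",F[n]["image"])
for n in("scene","side"):
  f=F[n];print(n,-np.array(f["R"]).T@np.array(f["t"]).ravel(),np.array(f["R"])[2])
print(F["wrist"]["T_tool_cam"])
cv2.imwrite("pics/both.png",cv2.resize(np.vstack([F["scene"]["image"],F["side"]["image"]]),None,fx=.78,fy=.78))
E
```

```text
{'clock': 0.0, 'qpos': array([ 9.84669698e-01,  1.81569637e-01,  1.60800071e+00,  1.30892409e-05,
        1.35379717e+00, -2.06280952e-01]), 'qvel': array([ 0.00087783,  0.00132875,  0.0003998 ,  0.00123996, -0.00220367,
        0.00085136]), 'joint_efforts': array([ 7.27632250e-04, -4.44862318e+01, -3.51340663e+01, -2.43141112e-04,
        9.19444661e-03, -3.24858945e-05]), 'ee_pos': array([213.02809456, 533.81460969, 403.77132904]), 'orientation': array([-5.92952302e-01, -3.08441698e+00,  2.56364865e-03]), 'contact_force': array([ 0.54489451, -0.15568982,  0.30459443]), 'torque': array([-0.00061469,  0.03135877, -0.00564856]), 'gripper_force': 0.0, 'grip_width': 85.21611344272158}
scene [ -72.656247   -665.4787421   953.82737038] [ 0.46747732  0.53215061 -0.70588999]
side [  299.27900796 -1281.16043297   597.45817674] [ 0.14874159  0.91079342 -0.38513801]
[[-2.54150768e-04 -9.63201020e-01 -2.68781939e-01  6.74318969e+01]
 [ 9.99999373e-01  4.82516250e-05 -1.11847777e-03 -4.56063486e-01]
 [ 1.09028809e-03 -2.68782055e-01  9.63200404e-01  3.06655102e+01]
 [ 0.00000000e+00  0.00000000e+00  0.00000000e+00  1.00000000e+00]]
```

View pics/scene0.png

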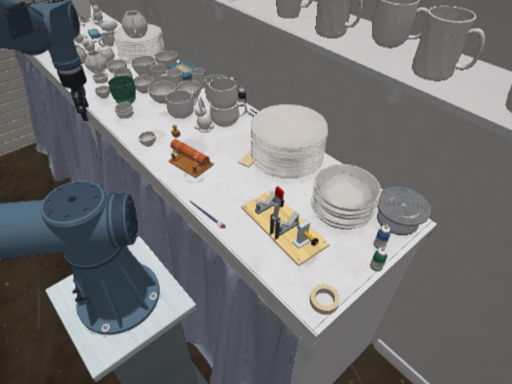

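View pics/side0.png

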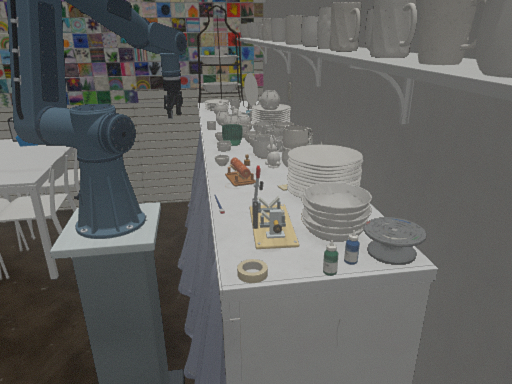

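The scene view shows the roller at about (189,153) and the cradle's yellow base at about (285,225), with the red paddle at (279,193). The brush is at (207,214) and the bottles at (380,245). The side view has the roller at (240,167) and the cradle at (273,222).

Run:
```python
from h import *
import pickle
s,F=pickle.load(open("f0.pkl","rb"))
f=F["scene"]
def blob(im,lo,hi,roi):
    h=cv2.cvtColor(im,cv2.COLOR_BGR2HSV);m=cv2.inRange(h,lo,hi);k=np.zeros_like(m);x0,y0,x1,y1=roi;k[y0:y1,x0:x1]=255;return m&k
B=blob(f["image"],(17,80,90),(30,255,255),(230,180,340,270))
p=np.argwhere(B)[:,::-1].astype(np.float32)
box=cv2.boxPoints(cv2.minAreaRect(cv2.convexHull(p)))
hull=cv2.convexHull(p);print("base px",len(p))
q=cv2.approxPolyDP(hull,5,True)[:,0]
for c in q: print(c,onz(f,c,12).round(1))
P=np.array([onz(f,c,12)[:2] for c in hull[:,0]],np.float32);r=cv2.minAreaRect(P);print("rect",r)
M=blob(f["image"],(3,120,60),(14,255,255),(160,130,225,180))
M=cv2.morphologyEx(M,cv2.MORPH_OPEN,np.ones((3,3)))
p=np.argwhere(M)[:,::-1].astype(np.float32)
h2=cv2.convexHull(p)
R=cv2.minAreaRect(h2);print("roller px",len(p),R,onz(f,R[0],56),[onz(f,c,56).round() for c in cv2.boxPoints(R)])
cv2.imwrite("pics/c1.png",np.hstack([cv2.resize(f["image"][170:270,225:345],None,fx=4,fy=4,interpolation=2)[:400], cv2.resize(f["image"][120:190,150:220],(320,400),interpolation=2)]))
```

```text
base px 1625
[328. 245.] [ 572.4 -269.4   12. ]
[298. 264.] [ 451.6 -258.    12. ]
[242. 206.] [476.3  33.   12. ]
[269. 192.] [591.8  23.   12. ]
rect ((524.662109375, -117.662353515625), (295.98956298828125, 127.068359375), 85.7827377319336)
roller px 785 ((187.96153259277344, 159.1923065185547), (45.76881408691406, 23.194494247436523), 29.744882583618164) [450.80120255 313.31852569  56.        ] [array([383., 381.,  56.]), array([482., 459.,  56.]), array([518., 246.,  56.]), array([423., 184.,  56.])]
```

View pics/c1.png

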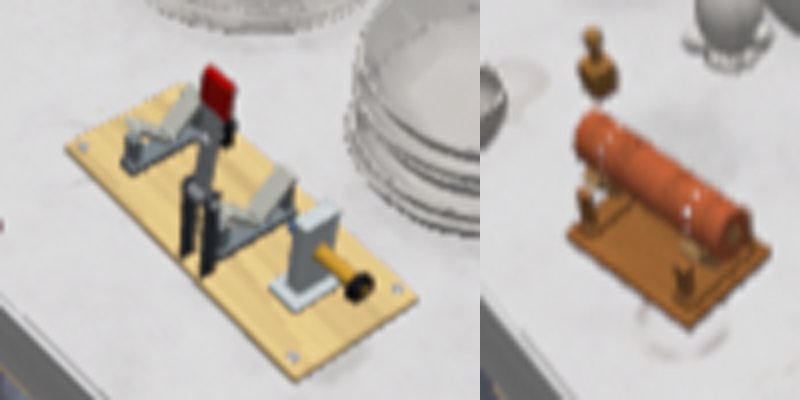

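The crop shows the cradle's end stop at its near end (toward -Y world), the keeper upright on the robot side, and the roller on its brown rest. The base corners measure 296×127 mm against the stated 300×130, so I'll move over the roller for a closer look.

Emit:
{"api": "drive_tool", "payload": {"moves": [[-4.5, -1.7, 0, 0, 0, 8, -1], [-9, -3.5, 0, 0, 0, 16, -1], [-13.5, -5.2, 0, 0, 0, 24, -1], [-18, -7, 0, 0, 0, 32, -1], [-22.5, -8.7, 0, 0, 0, 40, -1], [-27, -10.5, 0, 0, 0, 48, -1], [-30.2, -11.7, 0, 0, 0, 56, -1], [-30.2, -11.7, 0, 0, 0, 58, -1], [-30.2, -11.7, 0, 0, 0, 58, -1], [-30.2, -11.7, 0, 0, 0, 58, -1]], "grip_force": 50}}

```text
clock: 1.15
ee_pos: [450.0, 313.5, 404.4]
orientation: [-2.012, -2.412, 0.001]
contact_force: [-0.5, -0.2, -0.4]
grip_width: 85.5
gripper_force: 0.0
```

```bash
cat >> h.py <<'E'
def yawx(s):
    x=Ro.from_rotvec(s["orientation"]).as_matrix()[:,0];return np.degrees(np.arctan2(x[1],x[0]))
def totool(s,d): return Ro.from_rotvec(s["orientation"]).as_matrix().T@np.asarray(d,float)
E
python3 - <<'E'
from h import *
s=bot.get_state();f=grab_frame("wrist");cv2.imwrite("pics/w1.png",f["image"])
print(s["ee_pos"],s["orientation"],yawx(s),s["contact_force"],f["mtx"])
h=cv2.cvtColor(f["image"],cv2.COLOR_BGR2HSV);m=cv2.inRange(h,(3,120,60),(12,255,255))
m=cv2.morphologyEx(m,cv2.MORPH_OPEN,np.ones((5,5)))
c=max(cv2.findContours(m,0,2)[0],key=cv2.contourArea);R=cv2.minAreaRect(c);print(R,cv2.contourArea(c))
b=cv2.boxPoints(R);print(b.round())
for u in (R[0],*b): print(onz(f,u,56,s).round(1))
E
```

```text
[450.00738167 313.50905057 404.37179611] [-2.01242533e+00 -2.41175423e+00  8.96874371e-04] 100.31514535191495 [-0.49246191 -0.16881529 -0.37371878] [[264.2793646    0.         261.38740114]
 [  0.         264.2793646  194.197676  ]
 [  0.           0.           1.        ]]
((287.8675537109375, 149.34027099609375), (36.357704162597656, 149.5662841796875), 1.9749339818954468) 4703.5
[[267. 223.]
 [272.  74.]
 [309.  75.]
 [303. 225.]]
[474.8 352.4  56. ]
[467.9 255.   56. ]
[440.8 430.4  56. ]
[480.7 436.3  56. ]
[514.4 261.7  56. ]
```

View pics/w1.png

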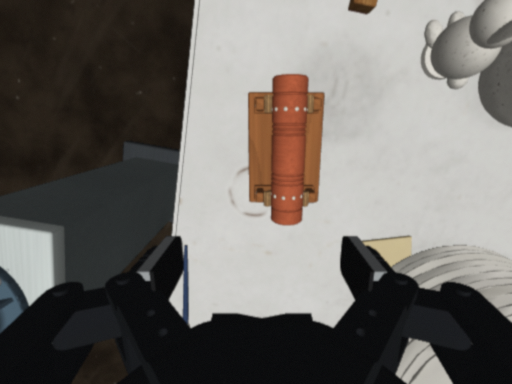

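The wrist view shows the roller from (285,224) to (290,75), 0.5° off the tool's x axis, and the rest is aligned with it. I'll check this against the scene view while closing in.

Emit:
{"api": "drive_tool", "payload": {"moves": [[2, 2, 4, 0, 0, 0.5, -1], [3.5, 3.1, 8.4, 0, 0, 0.5, -1], [3.5, 3.1, 8.4, 0, 0, 0.5, -1], [3.5, 3.1, 8.4, 0, 0, 0.5, -1], [3.5, 3.1, 8.4, 0, 0, 0.5, -1]]}}

```text
clock: 1.7
ee_pos: [474.7, 353.8, 323.0]
orientation: [2.022, 2.402, 0.004]
contact_force: [-0.0, -0.4, 0.7]
grip_width: 85.8
gripper_force: 0.0
```

Run:
```python
from h import *
import pickle
s0,F=pickle.load(open("f0.pkl","rb"));g=F["scene"]
def pr(X): c=np.array(g["R"])@X+np.array(g["t"]).ravel();q=g["mtx"]@c;return (q/q[2])[:2].round(1)
d=np.array([-.171,.985,0])
for k in(-85,0,85): print(pr(np.array([474.6,354,56])+k*d))
s=bot.get_state();f=grab_frame("wrist");cv2.imwrite("pics/w2.png",f["image"])
print(s["ee_pos"],yawx(s))
h=cv2.cvtColor(f["image"],cv2.COLOR_BGR2HSV);m=cv2.inRange(h,(3,120,60),(12,255,255))
m=cv2.morphologyEx(m,cv2.MORPH_OPEN,np.ones((5,5)))
c=max(cv2.findContours(m,0,2)[0],key=cv2.contourArea);R=cv2.minAreaRect(c);b=cv2.boxPoints(R);b=b[np.argsort(b[:,1])];print(R)
t=(b[0]+b[1])/2;u=(b[2]+b[3])/2
for z in(56,76):
  A,B=onz(f,t,z,s),onz(f,u,z,s);print(z,A.round(1),B.round(1),np.linalg.norm(A-B),(A+B)/2,np.degrees(np.arctan2(*(A-B)[1::-1])))
  print(totool(s,(A+B)/2-s["ee_pos"]))
```

```text
[203.3 160.5]
[187.2 151.3]
[171.9 142.6]
[474.65593468 353.84306224 322.97533244] 99.81563282413228
((259.5, 198.5), (185.0, 47.0), 90.0)
56 [460.6 431.7  56. ] [491.2 252.5  56. ] 181.78580214785774 [475.88969003 342.12958964  56.        ] 99.69076081400388
[-11.93797464  -1.61972945 266.96332513]
76 [460.9 430.8  76. ] [488.9 266.7  76. ] 166.40355153721325 [474.85813515 348.75274088  76.        ] 99.69076081400387
[ -5.2220135   -1.44427579 246.96844279]
```

Both views agree. The roller is centred within 5 mm along its length and 1.5 mm across. I'll go down and grip.

Emit:
{"api": "drive_tool", "payload": {"moves": [[-0.4, -0.1, 4, 0, 0, 0, -1], [-0.4, -0.1, 8, 0, 0, 0, -1], [-0.4, -0.1, 10.5, 0, 0, 0, -1], [-0.4, -0.1, 11.5, 0, 0, 0, -1], [-0.4, -0.1, 11.5, 0, 0, 0, -1], [-0.4, -0.1, 11.5, 0, 0, 0, 1], [-0.4, -0.1, 11.5, 0, 0, 0, 1], [-0.4, -0.1, 11.5, 0, 0, 0, 1], [-0.4, -0.1, 11.5, 0, 0, 0, 1], [-0.4, -0.1, 11.5, 0, 0, 0, 1]], "grip_force": 50}}

```text
clock: 2.75
ee_pos: [474.9, 349.6, 207.5]
orientation: [2.024, 2.401, 0.003]
contact_force: [-1.0, -0.2, 5.6]
grip_width: 38.5
gripper_force: 49.5
```

Emit:
{"api": "drive_tool", "payload": {"moves": [[0, 0, 0, 0, 0, 0, 1], [0, 0, 0, 0, 0, 0, 1], [0, 0, 0, 0, 0, 0, 1]]}}

```text
clock: 3.05
ee_pos: [474.9, 349.6, 207.5]
orientation: [2.024, 2.401, 0.003]
contact_force: [-0.8, -1.1, 6.4]
grip_width: 38.5
gripper_force: 49.5
```

Roller gripped. I'll lift it and carry it to a viewpoint beside the cradle.

Emit:
{"api": "drive_tool", "payload": {"moves": [[0, 0, -1, 0, 0, 0, 1], [0, 0, -3, 0, 0, 0, 1], [0, 0, -7, 0, 0, 0, 1], [0, 0, -11, 0, 0, 0, 1], [0, 0, -15, 0, 0, 0, 1], [0, 0, -18, 0, 0, 0, 1], [0, 0, -19, 0, 0, 0, 1]]}}

```text
clock: 3.75
ee_pos: [474.7, 349.6, 400.3]
orientation: [2.023, 2.4, 0.01]
contact_force: [1.2, -0.5, -3.0]
grip_width: 38.8
gripper_force: 51.0
```

Emit:
{"api": "drive_tool", "payload": {"moves": [[-2.5, -1, 0, 0, 0, 1, 1], [-7, -2.8, 0, 0, 0, 3, 1], [-11.5, -4.5, 0, 0, 0, 5, 1], [-16, -6.3, 0, 0, 0, 7, 1], [-20.5, -8.1, 0, 0, 0, 9, 1], [-25, -9.9, 0, 0, 0, 11, 1], [-29.5, -11.6, 0, 0, 0, 13, 1], [-34, -13.4, 0, 0, 0, 14.5, 1], [-37.5, -14.8, 0, 0, 0, 14.5, 1], [-39, -15.3, 0, 0, 0, 14.5, 1]]}}

```text
clock: 4.75
ee_pos: [388.1, -63.4, 394.7]
orientation: [-2.315, -2.123, 0.002]
contact_force: [0.5, 0.7, -3.0]
grip_width: 38.5
gripper_force: 51.0
```

Emit:
{"api": "drive_tool", "payload": {"moves": [[0, 0, 0, 0, 0, 0, 1], [0, 0, 0, 0, 0, 0, 1]]}}

```text
clock: 4.95
ee_pos: [389.0, -60.8, 394.8]
orientation: [-2.312, -2.124, 0.0]
contact_force: [-0.2, 0.6, -2.3]
grip_width: 38.3
gripper_force: 51.0
```

Run:
```python
from h import *
import pickle
s=bot.get_state();f=grab_frame("wrist");cv2.imwrite("pics/w3.png",f["image"])
pickle.dump((s,f),open("f3.pkl","wb"));print(s["ee_pos"],yawx(s),s["contact_force"],s["grip_width"])
```

```text
[389.04240109 -60.82804004 394.82348533] 85.16322683726092 [-0.24053142  0.56364817 -2.25085441] 38.25713147183233
```

View pics/w3.png

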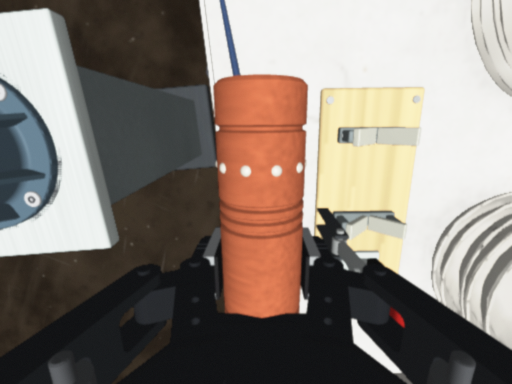

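The wrist view shows the held roller, with its far end at row ~75 and columns 215–307. It also shows the cradle base corners at (322,88) and (423,88), the +y V at (339–420,136) and the keeper post at (340,230).

Run:
```python
from h import *
import pickle
s,f=pickle.load(open("f3.pkl","rb"));im=f["image"]
h=cv2.cvtColor(im,cv2.COLOR_BGR2HSV)
m=cv2.inRange(h,(15,40,120),(30,255,255));m[:,:312]=0;m[300:]=0
m=cv2.morphologyEx(m,cv2.MORPH_OPEN,np.ones((3,3)))
ys=np.arange(95,200,3)
def fit(a): return cv2.fitLine(np.array(a,np.float32),cv2.DIST_HUBER,0,.01,.01).ravel()
L=[(np.flatnonzero(m[y])[0]-.5,y) for y in ys];R=[(np.flatnonzero(m[y])[-1]+.5,y) for y in list(range(92,125,2))+list(range(150,210,3))]
T=[(x,np.flatnonzero(m[:,x])[0]-.5) for x in range(335,412,3)]
W=lambda a,z:[onz(f,u,z,s)[:2] for u in a]
l,r,t=fit(W(L,12)),fit(W(R,12)),fit(W(T,12))
for n,v in zip("LRT",(l,r,t)): print(n,v.round(3),np.degrees(np.arctan2(v[1],v[0])))
def X(a,b):
    k=np.linalg.solve(np.c_[a[:2],-b[:2]],b[2:]-a[2:]);return a[2:]+k[0]*a[:2]
A,B=X(l,t),X(r,t);print(A,B,np.linalg.norm(A-B))
# grey/white V region
v=cv2.inRange(h,(0,0,0),(179,50,255));v[:120]=0;v[152:]=0;v[:,:330]=0;v[:,430:]=0
cv2.imwrite("pics/c3.png",cv2.resize(im[75:305,310:450],None,fx=3,fy=2.6*1,interpolation=2))
# held roller
m=cv2.inRange(h,(3,120,60),(12,255,255));m[:,:200]=0;m[:,320:]=0
zt=s["ee_pos"][2]-155
for y in (100,120,150,180,200,215):
  x=np.flatnonzero(m[y]);p=onz(f,((x[0]+x[-1])/2,y),zt,s);print(y,x[0],x[-1],totool(s,p-s["ee_pos"]).round(1))
x=np.flatnonzero(m[:,262])[0];print("end",x,[totool(s,onz(f,(262,x),zt+k,s)-s["ee_pos"]).round(1) for k in(0,20)])
```

```text
L [ 7.40000e-02  9.97000e-01  4.66003e+02 -2.72570e+01] 85.75424
R [ 7.40000e-02  9.97000e-01  5.93651e+02 -4.65490e+01] 85.76105
T [ 9.98000e-01 -6.80000e-02  5.34906e+02  3.45230e+01] -3.9045534
[470.9141    38.890717] [599.33386   30.125683] 128.71854
100 215 306 [7.610e+01 1.000e-01 1.551e+02]
120 214 305 [ 67.6  -0.3 155.1]
150 216 304 [ 5.410e+01 -1.000e-01  1.551e+02]
180 217 303 [ 39.8  -0.2 155. ]
200 220 301 [2.97e+01 1.00e-01 1.55e+02]
215 219 301 [ 21.9  -0.2 155. ]
end 75 [array([ 86.4,   0.8, 155.1]), array([ 83.4,   0.8, 135.1])]
```

View pics/c3.png

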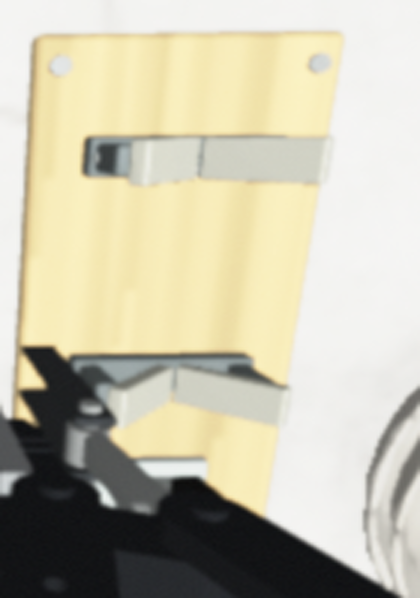

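Run:
```python
from h import *
import pickle
s,f=pickle.load(open("f3.pkl","rb"))
O=np.array([526.2,-85.2,0]);a=np.radians(85.76);Y=np.array([np.cos(a),np.sin(a),0]);X=np.array([Y[1],-Y[0],0])
for u,z in(((377.7,127.7),33.7),((377.7,145.4),33.7),((369,219),33.7),((369,228.5),33.7),((420,127.7),66),((419,145),66),((406,224),66)):
  p=onz(f,u,z,s)-O;print(u,(p@X).round(1),(p@Y).round(1))
print("nx tgt", totool(s,O+22*Y-s["ee_pos"]+[0,0,s["ee_pos"][2]]))
```

```text
(377.7, 127.7) 2.7 71.7
(377.7, 145.4) 5.0 50.5
(369, 219) 3.9 -46.3
(369, 228.5) 5.2 -60.0
(420, 127.7) 35.2 72.2
(419, 145) 37.0 53.5
(406, 224) 35.4 -40.7
nx tgt [  9.27840131 138.49486156  -0.20529445]
```

Emit:
{"api": "drive_tool", "payload": {"moves": [[0, 0, -2.5, 0, 0, 0, 1], [0, 0, -5, 0, 0, 0, 1], [1, 3, -5, 0, 0, -0.6, 1], [1, 7, -5, 0, 0, -0.6, 1], [1, 11, -5, 0, 0, -0.6, 1], [1, 13.4, -5, 0, 0, -0.6, 1], [0.9, 13.9, -5, 0, 0, -0.6, 1], [0.9, 13.9, -5, 0, 0, -0.6, 1], [0.9, 13.9, -5, 0, 0, -0.6, 1]]}}

```text
clock: 5.9
ee_pos: [528.0, -62.6, 445.2]
orientation: [-2.298, -2.14, 0.001]
contact_force: [0.0, -0.9, -2.7]
grip_width: 38.9
gripper_force: 51.4
```

```bash
cat >> h.py <<'E'
O=np.array([526.2,-85.2,0]);a_=np.radians(85.76);Y=np.array([np.cos(a_),np.sin(a_),0]);X=np.array([Y[1],-Y[0],0])
def cr(s): p=np.array(s["ee_pos"])-O;return np.array([p@X,p@Y,p[2]]).round(1)
def fc(s): p=np.array(s["contact_force"]);return np.array([p@X,p@Y,p[2]]).round(2)
E
python3 - <<'E'
from h import *
s=bot.get_state();print(cr(s),yawx(s),fc(s),s["torque"])
f=grab_frame("scene");g=grab_frame("side")
cv2.imwrite("pics/c4.png",np.hstack([cv2.resize(f["image"][130:270,210:350],(400,400),interpolation=2),cv2.resize(g["image"][90:260,190:360],(400,400),interpolation=2)]))
E
```

```text
[1.000e-01 2.260e+01 4.452e+02] 85.90951979302025 [ 0.07 -0.92 -2.7 ] [-0.00438276  0.0284051   0.03473231]
```

View pics/c4.png

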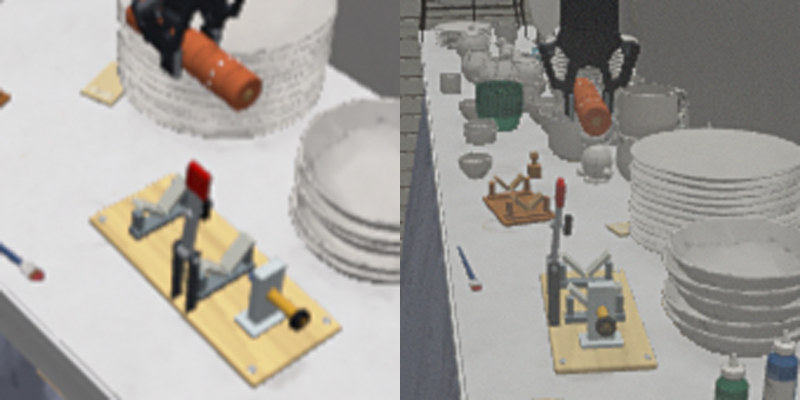

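The roller is held level above the cradle, and the keeper is upright and clear of it. I'll descend.

Emit:
{"api": "drive_tool", "payload": {"moves": [[0, 0, 4, 0, 0, 0, 1], [0, 0, 8, 0, 0, 0, 1], [0, 0, 12, 0, 0, 0, 1], [0, 0, 16, 0, 0, 0, 1], [0, 0, 19, 0, 0, 0, 1], [0, 0, 21, 0, 0, 0, 1], [0, 0, 21.8, 0, 0, 0, 1], [0, 0, 22, 0, 0, 0, 1], [0, 0, 22, 0, 0, 0, 1], [0, 0, 22, 0, 0, 0, 1]]}}

```text
clock: 7.0
ee_pos: [529.4, -63.8, 227.3]
orientation: [2.299, 2.138, 0.002]
contact_force: [0.2, 0.5, -1.8]
grip_width: 38.6
gripper_force: 51.4
```

Emit:
{"api": "drive_tool", "payload": {"moves": [[0, 0, 0.1, 0, 0, 0, 1], [0, 0, 0.2, 0, 0, 0, 1], [0, 0, 0.3, 0, 0, 0, 1], [0, 0, 0.3, 0, 0, 0, 1]]}}

```text
clock: 7.4
ee_pos: [528.6, -63.5, 222.7]
orientation: [-2.3, -2.139, 0.0]
contact_force: [-0.2, -0.3, -3.1]
grip_width: 38.7
gripper_force: 51.4
```

```bash
python3 -c "
from h import *
s=bot.get_state();print(cr(s),yawx(s),fc(s),s['torque'],s['gripper_force'])"
```

```text
[  0.8  21.8 222.7] 85.84261828597343 [-0.2  -0.31 -3.13] [ 0.00837522 -0.00215441  0.04289608] 51.433446407318115
```

Emit:
{"api": "drive_tool", "payload": {"moves": [[0, 0, 0.1, 0, 0, 0, 1], [0, 0, 0.2, 0, 0, 0, 1], [0, 0, 0.3, 0, 0, 0, 1], [0, 0, 0.4, 0, 0, 0, 1], [0, 0, 0.4, 0, 0, 0, 1]]}}

```text
clock: 7.9
ee_pos: [528.6, -63.5, 218.5]
orientation: [-2.3, -2.139, 0.0]
contact_force: [0.5, 0.3, -2.7]
grip_width: 38.4
gripper_force: 51.4
```

Emit:
{"api": "drive_tool", "payload": {"moves": [[0, 0, 0.1, 0, 0, 0, 1], [0, 0, 0.1, 0, 0, 0, 1]]}}

```text
clock: 8.1
ee_pos: [528.7, -63.6, 217.6]
orientation: [-2.301, -2.139, 0.0]
contact_force: [0.0, -0.6, -2.5]
grip_width: 38.7
gripper_force: 51.4
```

Emit:
{"api": "drive_tool", "payload": {"moves": [[0, 0, 0.1, 0, 0, 0, 1], [0, 0, 0.1, 0, 0, 0, 1]]}}

```text
clock: 8.3
ee_pos: [528.6, -63.6, 216.6]
orientation: [-2.301, -2.139, 0.0]
contact_force: [0.2, 0.1, -2.5]
grip_width: 38.3
gripper_force: 51.4
```

Emit:
{"api": "drive_tool", "payload": {"moves": [[0, 0, 0.1, 0, 0, 0, 1], [0, 0, 0.1, 0, 0, 0, 1]]}}

```text
clock: 8.5
ee_pos: [528.6, -63.5, 215.5]
orientation: [-2.3, -2.139, 0.0]
contact_force: [-0.0, 1.0, -1.7]
grip_width: 39.0
gripper_force: 51.4
```

Emit:
{"api": "drive_tool", "payload": {"moves": [[0, 0, 0.1, 0, 0, 0, 1], [0, 0, 0.1, 0, 0, 0, 1]]}}

```text
clock: 8.7
ee_pos: [528.7, -63.6, 214.7]
orientation: [2.301, 2.139, 0.0]
contact_force: [-0.8, -0.1, -2.0]
grip_width: 38.8
gripper_force: 51.4
```

Emit:
{"api": "drive_tool", "payload": {"moves": [[0, 0, 0.05, 0, 0, 0, 1], [0, 0, 0.05, 0, 0, 0, 1]]}}

```text
clock: 8.9
ee_pos: [528.8, -63.6, 214.3]
orientation: [2.3, 2.139, 0.0]
contact_force: [0.5, -0.4, -0.7]
grip_width: 38.8
gripper_force: 51.4
```

Emit:
{"api": "drive_tool", "payload": {"moves": [[0, 0, 0.05, 0, 0, 0, 1], [0, 0, 0.05, 0, 0, 0, 1]]}}

```text
clock: 9.1
ee_pos: [528.9, -63.6, 214.0]
orientation: [2.3, 2.139, 0.001]
contact_force: [0.4, 0.6, 0.3]
grip_width: 39.0
gripper_force: 51.7
```

Emit:
{"api": "drive_tool", "payload": {"moves": [[0, 0, 0.05, 0, 0, 0, 1], [0, 0, 0.05, 0, 0, 0, 1]]}}

```text
clock: 9.3
ee_pos: [529.1, -63.6, 213.9]
orientation: [2.3, 2.138, 0.001]
contact_force: [-0.2, 1.1, 4.9]
grip_width: 38.7
gripper_force: 52.1
```

It touches at the expected height, with about 7 N borne by the Vs. I'll release.

Emit:
{"api": "drive_tool", "payload": {"moves": [[0, 0, 0, 0, 0, 0, 1], [0, 0, 0, 0, 0, 0, 1], [0, 0, 0, 0, 0, 0, -1], [0, 0, 0, 0, 0, 0, -1], [0, 0, 0, 0, 0, 0, -1], [0, 0, 0, 0, 0, 0, -1], [0, 0, 0, 0, 0, 0, -1], [0, 0, 0, 0, 0, 0, -1]], "grip_force": 20}}

```text
clock: 10.1
ee_pos: [528.7, -63.6, 213.1]
orientation: [-2.301, -2.139, 0.0]
contact_force: [-0.2, -0.3, -0.1]
grip_width: 85.2
gripper_force: 0.0
```

```bash
python3 -c "
from h import *
s=bot.get_state();print(cr(s),yawx(s),fc(s),s['torque'],s['grip_width'])
f=grab_frame('side');g=grab_frame('wrist')
cv2.imwrite('pics/c5.png',np.hstack([cv2.resize(f['image'][130:260,230:310],(295,480),interpolation=2),cv2.resize(g['image'],(500,480))]))"
```

```text
[  0.9  21.7 213.1] 85.83995696071709 [-0.21 -0.34 -0.12] [ 0.01845084 -0.0254973   0.0036015 ] 85.18821767265865
```

View pics/c5.png

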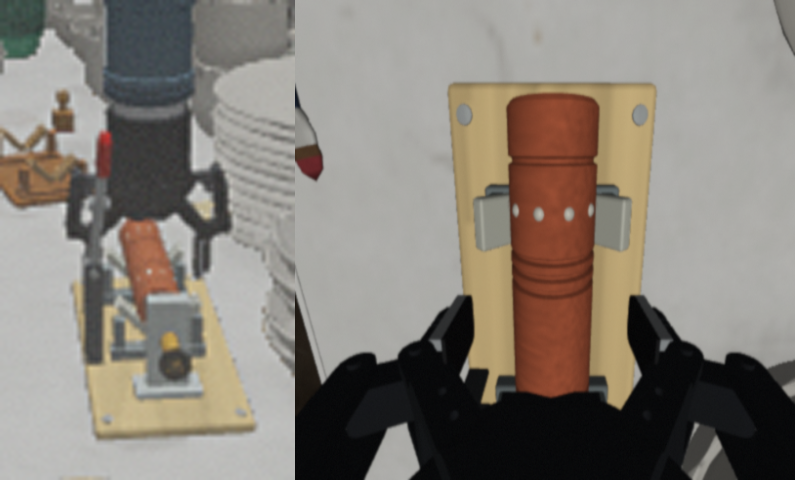

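The roller is seated and centred in both Vs, and the fingers are clear. Next I'll rise, move beyond the +y end, close the fingers and come down behind the end face.

Emit:
{"api": "drive_tool", "payload": {"moves": [[0, 0, -2, 0, 0, 0, -1], [0, 0, -6, 0, 0, 0, -1], [0, 0, -10, 0, 0, 0, -1], [2, -0.1, -10, 0, 0, 0, 1], [6, -0.1, -10, 0, 0, 0, 1], [10, -0.1, -10, 0, 0, 0, 1], [12, -0.1, -10, 0, 0, 0, 1], [12, -0.1, -8, 0, 0, 0, 1], [12, -0.1, -4, 0, 0, 0, 1], [12, -0.1, -4, 0, 0, 0, 1]]}}

```text
clock: 11.2
ee_pos: [533.8, 56.7, 248.6]
orientation: [-2.295, -2.135, 0.01]
contact_force: [-1.1, 0.7, -1.2]
grip_width: -0.1
gripper_force: 0.0
```

Emit:
{"api": "drive_tool", "payload": {"moves": [[0, 0, 2, 0, 0, 0, 1], [0, 0, 4.5, 0, 0, 0, 1], [0, 0, 4.5, 0, 0, 0, 1], [0, 0, 4.5, 0, 0, 0, 1], [0, 0, 4.5, 0, 0, 0, 1]]}}

```text
clock: 11.7
ee_pos: [537.3, 56.0, 210.1]
orientation: [2.299, 2.138, 0.003]
contact_force: [0.2, -0.5, -0.1]
grip_width: -0.0
gripper_force: 0.0
```

```bash
python3 -c "
from h import *
s=bot.get_state();print(cr(s),yawx(s),fc(s),s['torque'],s['grip_width'])
print([fc(bot.get_state()) for _ in range(3)])"
```

```text
[  0.6 141.6 210.1] 85.83188994426699 [ 0.26 -0.47 -0.07] [-0.00116893  0.02455623 -0.06821535] -0.043815772179910485
[array([ 0.26, -0.47, -0.07]), array([ 0.26, -0.47, -0.07]), array([ 0.26, -0.47, -0.07])]
```

Emit:
{"api": "drive_tool", "payload": {"moves": [[-0.8, 0, 0, 0, 0, 0, 1], [-1.5, 0, 0, 0, 0, 0, 1], [-1.8, 0, 0, 0, 0, 0, 1], [-1.9, 0, 0, 0, 0, 0, 1], [-2, 0, 0, 0, 0, 0, 1], [-2, 0, 0, 0, 0, 0, 1]]}}

```text
clock: 12.3
ee_pos: [534.9, 36.2, 208.2]
orientation: [-2.301, -2.139, 0.0]
contact_force: [0.3, 0.1, 0.6]
grip_width: 0.1
gripper_force: 0.0
```

Emit:
{"api": "drive_tool", "payload": {"moves": [[-0.1, 0, 0, 0, 0, 0, 1], [-0.2, 0, 0, 0, 0, 0, 1], [-0.2, 0, 0, 0, 0, 0, 1]]}}

```text
clock: 12.6
ee_pos: [534.8, 34.3, 208.1]
orientation: [-2.3, -2.139, 0.0]
contact_force: [-0.8, 0.5, 0.3]
grip_width: 0.1
gripper_force: 0.0
```

Emit:
{"api": "drive_tool", "payload": {"moves": [[-0.1, 0, 0, 0, 0, 0, 1], [-0.2, 0, 0, 0, 0, 0, 1], [-0.2, 0, 0, 0, 0, 0, 1]]}}

```text
clock: 12.9
ee_pos: [534.6, 32.3, 208.2]
orientation: [-2.3, -2.139, -0.0]
contact_force: [0.7, 1.8, -0.0]
grip_width: -0.0
gripper_force: 0.0
```

Emit:
{"api": "drive_tool", "payload": {"moves": [[-0.1, 0, 0, 0, 0, 0, 1], [-0.2, 0, 0, 0, 0, 0, 1], [-0.2, 0, 0, 0, 0, 0, 1]]}}

```text
clock: 13.2
ee_pos: [534.5, 30.1, 208.1]
orientation: [-2.301, -2.139, 0.0]
contact_force: [0.2, 2.4, 0.1]
grip_width: -0.1
gripper_force: 0.0
```

Contact came where expected, and the friction is about 2.4 N. I'll keep sliding in small steps.

Emit:
{"api": "drive_tool", "payload": {"moves": [[-0.1, 0, 0, 0, 0, 0, 1], [-0.2, 0, 0, 0, 0, 0, 1], [-0.3, 0, 0, 0, 0, 0, 1], [-0.4, 0, 0, 0, 0, 0, 1], [-0.4, 0, 0, 0, 0, 0, 1]]}}

```text
clock: 13.7
ee_pos: [534.2, 26.1, 208.2]
orientation: [2.301, 2.139, -0.0]
contact_force: [-0.6, 0.8, 0.0]
grip_width: 0.3
gripper_force: 0.0
```

Emit:
{"api": "drive_tool", "payload": {"moves": [[-0.1, 0, 0, 0, 0, 0, 1], [-0.2, 0, 0, 0, 0, 0, 1], [-0.2, 0, 0, 0, 0, 0, 1]]}}

```text
clock: 14.0
ee_pos: [534.1, 24.1, 208.2]
orientation: [2.301, 2.139, -0.0]
contact_force: [-0.1, 1.2, 0.1]
grip_width: 0.0
gripper_force: 0.0
```

Emit:
{"api": "drive_tool", "payload": {"moves": [[-0.1, 0, 0, 0, 0, 0, 1], [-0.2, 0, 0, 0, 0, 0, 1], [-0.2, 0, 0, 0, 0, 0, 1]]}}

```text
clock: 14.3
ee_pos: [533.9, 22.2, 208.2]
orientation: [-2.301, -2.139, 0.0]
contact_force: [-0.8, 0.3, 0.1]
grip_width: -0.0
gripper_force: 0.0
```

Emit:
{"api": "drive_tool", "payload": {"moves": [[-0.1, 0, 0, 0, 0, 0, 1], [-0.2, 0, 0, 0, 0, 0, 1], [-0.2, 0, 0, 0, 0, 0, 1]]}}

```text
clock: 14.6
ee_pos: [533.8, 20.1, 208.2]
orientation: [2.301, 2.139, -0.0]
contact_force: [-0.4, 1.1, -0.2]
grip_width: 0.3
gripper_force: 0.0
```

Emit:
{"api": "drive_tool", "payload": {"moves": [[-0.1, 0, 0, 0, 0, 0, 1], [-0.2, 0, 0, 0, 0, 0, 1], [-0.2, 0, 0, 0, 0, 0, 1]]}}

```text
clock: 14.9
ee_pos: [533.6, 18.1, 208.2]
orientation: [2.301, 2.139, -0.0]
contact_force: [1.0, 1.9, -0.1]
grip_width: 0.2
gripper_force: 0.0
```

Emit:
{"api": "drive_tool", "payload": {"moves": [[-0.1, 0, 0, 0, 0, 0, 1], [-0.2, 0, 0, 0, 0, 0, 1]]}}

```text
clock: 15.1
ee_pos: [533.5, 16.3, 208.2]
orientation: [-2.301, -2.139, -0.0]
contact_force: [-0.3, 2.2, 0.2]
grip_width: 0.1
gripper_force: 0.0
```

Emit:
{"api": "drive_tool", "payload": {"moves": [[-0.1, 0, 0, 0, 0, 0, 1], [-0.2, 0, 0, 0, 0, 0, 1]]}}

```text
clock: 15.3
ee_pos: [533.3, 14.2, 208.2]
orientation: [-2.301, -2.139, 0.0]
contact_force: [0.5, 1.4, 0.2]
grip_width: 0.3
gripper_force: 0.0
```

Emit:
{"api": "drive_tool", "payload": {"moves": [[-0.1, 0, 0, 0, 0, 0, 1], [-0.2, 0, 0, 0, 0, 0, 1]]}}

```text
clock: 15.5
ee_pos: [533.2, 12.2, 208.2]
orientation: [2.301, 2.139, 0.0]
contact_force: [-0.8, 2.1, 0.2]
grip_width: 0.5
gripper_force: 0.0
```

Emit:
{"api": "drive_tool", "payload": {"moves": [[-0.1, 0, 0, 0, 0, 0, 1], [-0.2, 0, 0, 0, 0, 0, 1]]}}

```text
clock: 15.7
ee_pos: [533.0, 10.2, 208.2]
orientation: [-2.301, -2.139, 0.0]
contact_force: [0.4, 2.0, 0.8]
grip_width: -0.2
gripper_force: 0.0
```

Emit:
{"api": "drive_tool", "payload": {"moves": [[-0.1, 0, 0, 0, 0, 0, 1], [-0.2, 0, 0, 0, 0, 0, 1]]}}

```text
clock: 15.9
ee_pos: [532.9, 8.2, 208.2]
orientation: [-2.301, -2.139, 0.0]
contact_force: [-0.1, 3.0, 0.7]
grip_width: -0.1
gripper_force: 0.0
```

Emit:
{"api": "drive_tool", "payload": {"moves": [[-0.1, 0, 0, 0, 0, 0, 1], [-0.2, 0, 0, 0, 0, 0, 1]]}}

```text
clock: 16.1
ee_pos: [532.8, 6.2, 208.2]
orientation: [-2.301, -2.139, -0.0]
contact_force: [-0.1, 1.5, 0.1]
grip_width: 0.3
gripper_force: 0.0
```

Emit:
{"api": "drive_tool", "payload": {"moves": [[-0.1, 0, 0, 0, 0, 0, 1], [-0.2, 0, 0, 0, 0, 0, 1]]}}

```text
clock: 16.3
ee_pos: [532.6, 4.2, 208.2]
orientation: [-2.301, -2.139, 0.0]
contact_force: [-0.3, 1.4, -0.2]
grip_width: -0.0
gripper_force: 0.0
```

Emit:
{"api": "drive_tool", "payload": {"moves": [[-0.1, 0, 0, 0, 0, 0, 1], [-0.2, 0, 0, 0, 0, 0, 1]]}}

```text
clock: 16.5
ee_pos: [532.5, 2.4, 208.2]
orientation: [-2.301, -2.139, -0.0]
contact_force: [0.3, 4.8, 0.7]
grip_width: -0.0
gripper_force: 0.0
```

Emit:
{"api": "drive_tool", "payload": {"moves": [[-0.05, 0, 0, 0, 0, 0, 1], [-0.1, 0, 0, 0, 0, 0, 1]]}}

```text
clock: 16.7
ee_pos: [532.4, 1.5, 208.2]
orientation: [-2.3, -2.139, -0.0]
contact_force: [0.1, 4.7, 1.2]
grip_width: -0.2
gripper_force: 0.0
```

Emit:
{"api": "drive_tool", "payload": {"moves": [[0, 0, 0, 0, 0, 0, 1], [0, 0, 0, 0, 0, 0, 1], [0, 0, 0, 0, 0, 0, 1]]}}

```text
clock: 17.0
ee_pos: [532.4, 1.4, 208.2]
orientation: [-2.301, -2.139, -0.0]
contact_force: [0.8, 4.6, 0.2]
grip_width: -0.2
gripper_force: 0.0
```

Emit:
{"api": "drive_tool", "payload": {"moves": [[-0.05, 0, 0, 0, 0, 0, 1], [-0.05, 0, 0, 0, 0, 0, 1]]}}

```text
clock: 17.2
ee_pos: [532.3, 0.9, 208.2]
orientation: [-2.3, -2.139, -0.0]
contact_force: [0.4, 4.9, 1.7]
grip_width: 0.0
gripper_force: 0.0
```

```bash
python3 -c "
from h import *
s=bot.get_state();print(cr(s),yawx(s),fc(s),s['torque'])
g=grab_frame('wrist');cv2.imwrite('pics/w6.png',g['image'])
f=grab_frame('scene');cv2.imwrite('pics/s6.png',cv2.resize(np.hstack([f['image'][170:270,225:345],g['image'][150:250,150:270]]),None,fx=3.3,fy=5,interpolation=2))"
```

```text
[-2.000e-01  8.630e+01  2.082e+02] 85.83976543546888 [0.03 4.92 1.65] [ 0.59649727 -0.01270049  0.0439601 ]
```

View pics/s6.png

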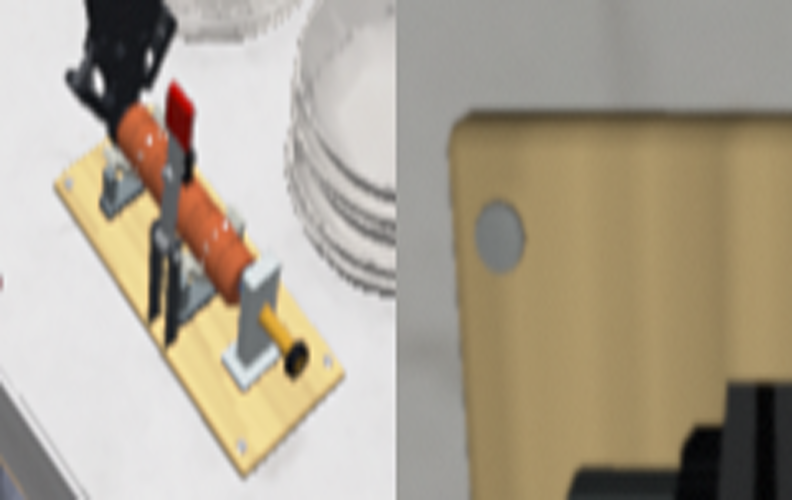

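The roller's end is at the stop tip, and 4.6–4.9 N is held statically. That's about 3 N on the spring, since sliding alone relaxed to about 1–2 N. I'll retreat and triangulate the red paddle.

Emit:
{"api": "drive_tool", "payload": {"moves": [[0.1, 0, 0, 0, 0, 0, 1], [0.3, 0, 0, 0, 0, 0, 1], [1.5, 0, 0, 0, 0, 0, 1], [3, 0, 0, 0, 0, 0, 1], [3, 0, -4, 0, 0, 0, 1], [3, 0, -9, 0, 0, 0, 1], [3, 0, -14, 0, 0, 0, 1], [3, 0, -19, 0, 0, 0, 1], [3, 0, -23, 0, 0, 0, 1], [3, 0, -23, 0, 0, 0, 1]]}}

```text
clock: 18.3
ee_pos: [535.8, 31.8, 445.6]
orientation: [2.292, 2.134, 0.012]
contact_force: [0.1, 0.3, -0.4]
grip_width: 0.3
gripper_force: 0.0
```

Run:
```python
from h import *
def red(f,roi):
    h=cv2.cvtColor(f["image"],cv2.COLOR_BGR2HSV)
    m=cv2.inRange(h,(0,150,50),(4,255,255))|cv2.inRange(h,(172,150,50),(179,255,255))
    k=np.zeros_like(m);x0,y0,x1,y1=roi;k[y0:y1,x0:x1]=255;m&=k
    p=np.argwhere(m)[:,::-1];return p.mean(0),len(p),p.min(0),p.max(0)
s=bot.get_state();print(cr(s),yawx(s),fc(s))
A,B=grab_frame("scene"),grab_frame("side")
a=red(A,(260,175,300,215));b=red(B,(240,150,275,195));print(a,b)
p,e=tri(ray(A,a[0]),ray(B,b[0]));q=p-O;q=np.array([q@X,q@Y,p[2]]);print(q,e)
v=q[[0,2]]-[-56,98];print(np.hypot(*v),np.arctan2(v[1],v[0]))
```

```text
[  1.  117.4 445.6] 85.90191232314339 [ 0.09  0.28 -0.36]
(array([278.90909091, 192.78787879]), 66, array([276, 187]), array([282, 199])) (array([257.75, 167.  ]), 4, array([257, 166]), array([258, 168]))
[-47.69501369 -60.24595155 212.88550674] 8.776898281134317
115.18529618456832 1.4986326119571807
```

Run:
```python
from h import *
import pickle
s0,F=pickle.load(open("f0.pkl","rb"))
for n,roi in(("scene",(260,175,300,215)),("side",(248,155,272,190))):
    f=F[n];h=cv2.cvtColor(f["image"],cv2.COLOR_BGR2HSV)
    m=cv2.inRange(h,(0,100,40),(6,255,255))|cv2.inRange(h,(168,100,40),(179,255,255))
    k=np.zeros_like(m);x0,y0,x1,y1=roi;k[y0:y1,x0:x1]=255;m&=k
    p=np.argwhere(m)[:,::-1];u=p.mean(0);print(n,len(p),u,p.min(0),p.max(0))
    for y in(-36,-52,-68):
        o,d=ray(f,u);o=o-O;t=(y-o@Y)/(d@Y);q=o+t*d;v=np.array([q@X+56,q[2]-98]);print(y,v.round(1),np.hypot(*v).round(1),np.arctan2(v[1],v[0]).round(3))
```

```text
scene 81 [279.02469136 192.81481481] [275 186] [283 200]
-36 [27.7 78.8] 83.5 1.233
-52 [ 13.4 100. ] 100.9 1.438
-68 [ -1.  121.2] 121.2 1.579
side 29 [257.75862069 171.06896552] [257 166] [259 177]
-36 [13.5 96.7] 97.6 1.432
-52 [ 12.2 102.1] 102.9 1.452
-68 [ 10.9 107.6] 108.2 1.47
```

The keeper paddle sits at about 1.45 rad, with a radius of about 101 mm that matches the 100 mm given. I'll move behind its outer (robot) side.

Emit:
{"api": "drive_tool", "payload": {"moves": [[-3, -2, 0, 0, 0, 0, 1], [-7, -4.5, 0, 0, 0, 0, 1], [-11, -7, 0, 0, 0, 0, 1], [-15, -9, 0, 0, 0, 0, 1], [-16.9, -9.6, 0, 0, 0, 0, 1], [-16.9, -9.6, 2, 0, 0, 0, 1], [-16.9, -9.6, 6, 0, 0, 0, 1], [-16.9, -9.6, 8.7, 0, 0, 0, 1], [-16.9, -9.6, 8.7, 0, 0, 0, 1], [-16.9, -9.6, 8.7, 0, 0, 0, 1]]}}

```text
clock: 19.4
ee_pos: [426.3, -130.3, 350.3]
orientation: [-2.298, -2.138, 0.001]
contact_force: [-0.0, 0.1, 0.6]
grip_width: 0.3
gripper_force: 0.0
```

Run:
```python
from h import *
s=bot.get_state();print(cr(s),yawx(s),fc(s))
for h in (17,20):
  print("h+t",h)
  for th in (1.45,1.2,1.0,.8,.6,.4,.2,.1,0):
    r=100;x=-56+r*np.cos(th)-h*np.sin(th);z=98+r*np.sin(th)+h*np.cos(th)
    print(th,x.round(0),"tipz",(z-12).round(0),"TCPz",(z-12+173).round(0))
```

```text
[-96.3 -52.4 350.3] 85.85737147703267 [-0.02  0.08  0.55]
h+t 17
1.45 -61.0 tipz 187.0 TCPz 360.0
1.2 -36.0 tipz 185.0 TCPz 358.0
1.0 -16.0 tipz 179.0 TCPz 352.0
0.8 1.0 tipz 170.0 TCPz 343.0
0.6 17.0 tipz 156.0 TCPz 329.0
0.4 29.0 tipz 141.0 TCPz 314.0
0.2 39.0 tipz 123.0 TCPz 296.0
0.1 42.0 tipz 113.0 TCPz 286.0
0 44.0 tipz 103.0 TCPz 276.0
h+t 20
1.45 -64.0 tipz 188.0 TCPz 361.0
1.2 -38.0 tipz 186.0 TCPz 359.0
1.0 -19.0 tipz 181.0 TCPz 354.0
0.8 -1.0 tipz 172.0 TCPz 345.0
0.6 15.0 tipz 159.0 TCPz 332.0
0.4 28.0 tipz 143.0 TCPz 316.0
0.2 38.0 tipz 125.0 TCPz 298.0
0.1 42.0 tipz 116.0 TCPz 289.0
0 44.0 tipz 106.0 TCPz 279.0
```

Emit:
{"api": "drive_tool", "payload": {"moves": [[0, 1.5, -0.6, 0, 0, 0, 1], [0, 2.6, -0.8, 0, 0, 0, 1], [0, 3.2, -0.9, 0, 0, 0, 1], [0, 3.7, -0.9, 0, 0, 0, 1], [0, 4.2, -0.9, 0, 0, 0, 1], [0, 4.2, -0.9, 0, 0, 0, 1]]}}

```text
clock: 20.0
ee_pos: [468.7, -133.9, 360.2]
orientation: [2.3, 2.139, 0.0]
contact_force: [-0.5, -1.3, -0.0]
grip_width: -0.2
gripper_force: 0.3
```

Emit:
{"api": "drive_tool", "payload": {"moves": [[0, 0.6, 0, 0, 0, 0, 1], [0, 1.2, 0, 0, 0, 0, 1], [0, 1.8, 0.1, 0, 0, 0, 1], [0, 1.8, 0.1, 0, 0, 0, 1]]}}

```text
clock: 20.4
ee_pos: [486.4, -134.9, 358.1]
orientation: [-2.299, -2.138, 0.001]
contact_force: [-2.1, 0.6, -0.3]
grip_width: 0.3
gripper_force: 0.8
```

```bash
python3 -c "
from h import *
s=bot.get_state();print(cr(s),yawx(s),fc(s))"
```

```text
[-36.  -52.5 358.1] 85.8389197655561 [-2.16  0.39 -0.26]
```

Emit:
{"api": "drive_tool", "payload": {"moves": [[0, 0.7, 0.1, 0, 0, 0, 1], [0, 1.4, 0.3, 0, 0, 0, 1], [0, 2.0, 0.6, 0, 0, 0, 1], [0, 2.6, 0.9, 0, 0, 0, 1], [0, 3.2, 1.2, 0, 0, 0, 1], [0, 3.7, 1.5, 0, 0, 0, 1], [0, 4.3, 2.0, 0, 0, 0, 1], [0, 4.8, 2.4, 0, 0, 0, 1], [0, 5.3, 2.9, 0, 0, 0, 1]]}}

```text
clock: 21.3
ee_pos: [539.1, -138.9, 329.8]
orientation: [-2.3, -2.138, 0.001]
contact_force: [-4.6, -0.2, 1.9]
grip_width: -0.3
gripper_force: 2.1
```

```bash
python3 -c "
from h import *
s=bot.get_state();print(cr(s),yawx(s),fc(s))"
```

```text
[ 16.8 -52.6 329.8] 85.83910531720264 [-4.53 -0.56  1.89]
```

Emit:
{"api": "drive_tool", "payload": {"moves": [[0, 0.4, 0.5, 0, 0, 0, 1], [0, 0.8, 1.0, 0, 0, 0, 1], [0, 1.2, 1.6, 0, 0, 0, 1], [0, 1.6, 2.2, 0, 0, 0, 1], [0, 1.9, 2.8, 0, 0, 0, 1], [0, 2.1, 3.3, 0, 0, 0, 1], [0, 2.2, 3.7, 0, 0, 0, 1], [0, 2.2, 3.7, 0, 0, 0, 1]]}}

```text
clock: 22.1
ee_pos: [561.5, -140.7, 292.7]
orientation: [2.3, 2.139, 0.001]
contact_force: [0.2, 0.1, 0.7]
grip_width: 0.1
gripper_force: 0.0
```

```bash
python3 -c "
from h import *
s=bot.get_state();print(cr(s),yawx(s),fc(s))"
```

```text
[ 39.3 -52.7 292.7] 85.83491345388536 [0.24 0.12 0.7 ]
```

Emit:
{"api": "drive_tool", "payload": {"moves": [[0, 0.1, 0.3, 0, 0, 0, 1], [0, 0.2, 0.6, 0, 0, 0, 1], [0, 0.2, 0.9, 0, 0, 0, 1]]}}

```text
clock: 22.4
ee_pos: [563.4, -140.9, 284.3]
orientation: [2.3, 2.139, 0.001]
contact_force: [-1.5, 0.5, 3.5]
grip_width: 0.3
gripper_force: 1.9
```

Emit:
{"api": "drive_tool", "payload": {"moves": [[0, 0, 0.2, 0, 0, 0, 1], [0, 0, 0.4, 0, 0, 0, 1]]}}

```text
clock: 22.6
ee_pos: [563.7, -140.8, 280.7]
orientation: [2.3, 2.138, 0.002]
contact_force: [-1.0, -0.2, 5.3]
grip_width: 0.1
gripper_force: 3.0
```

Emit:
{"api": "drive_tool", "payload": {"moves": [[0, 0, 0.2, 0, 0, 0, 1]]}}

```text
clock: 22.7
ee_pos: [563.7, -140.9, 278.9]
orientation: [2.299, 2.138, 0.002]
contact_force: [-0.7, -0.1, 7.7]
grip_width: 0.1
gripper_force: 3.2
```

Pressing on the pad now. I'll continue in 1 mm steps until the hard stop.

Emit:
{"api": "drive_tool", "payload": {"moves": [[0, 0, 0.1, 0, 0, 0, 1]]}}

```text
clock: 22.8
ee_pos: [563.8, -140.9, 278.0]
orientation: [2.299, 2.138, 0.002]
contact_force: [-1.3, 1.6, 6.0]
grip_width: 0.2
gripper_force: 3.4
```

Emit:
{"api": "drive_tool", "payload": {"moves": [[0, 0, 0.1, 0, 0, 0, 1]]}}

```text
clock: 22.9
ee_pos: [563.8, -140.8, 277.1]
orientation: [2.299, 2.138, 0.002]
contact_force: [-0.8, 2.0, 6.8]
grip_width: -0.3
gripper_force: 3.7
```

Emit:
{"api": "drive_tool", "payload": {"moves": [[0, 0, 0.1, 0, 0, 0, 1]]}}

```text
clock: 23.0
ee_pos: [563.9, -140.9, 276.7]
orientation: [2.299, 2.138, 0.002]
contact_force: [-3.8, 2.3, 16.9]
grip_width: 0.1
gripper_force: 8.4
```

Emit:
{"api": "drive_tool", "payload": {"moves": [[0, 0, 0.1, 0, 0, 0, 1]]}}

```text
clock: 23.1
ee_pos: [564.0, -140.9, 276.6]
orientation: [2.299, 2.138, 0.002]
contact_force: [-7.0, 4.3, 24.1]
grip_width: -0.0
gripper_force: 11.7
```

The hard stop is at tip z ≈ 103.6 mm, as predicted for the keeper level. I'll back off upward and check.

Emit:
{"api": "drive_tool", "payload": {"moves": [[0, 0, -0.3, 0, 0, 0, 1], [0, 0, -2, 0, 0, 0, 1], [0, 0, -6, 0, 0, 0, 1], [0, 0, -10, 0, 0, 0, 1], [4, 0, -14, 0, 0, 0, 1], [9, 0, -14, 0, 0, 0, 1], [14, 0, -14, 0, 0, 0, 1], [18, 0, -14, 0, 0, 0, 1], [18, 0, -14, 0, 0, 0, 1], [18, 0, -14, 0, 0, 0, 1]]}}

```text
clock: 24.1
ee_pos: [576.1, 39.8, 413.7]
orientation: [-2.298, -2.142, 0.001]
contact_force: [0.3, 0.1, 0.2]
grip_width: 0.0
gripper_force: 0.0
```

```bash
python3 -c "
from h import *
s=bot.get_state();print(cr(s),fc(s))
f=grab_frame('scene');g=grab_frame('side')
cv2.imwrite('pics/c9.png',np.hstack([cv2.resize(f['image'][170:270,225:345],(420,480),interpolation=2),cv2.resize(g['image'][160:260,230:310],(380,480),interpolation=2)]))"
```

```text
[ 40.6 128.4 413.7] [0.28 0.16 0.21]
```

View pics/c9.png

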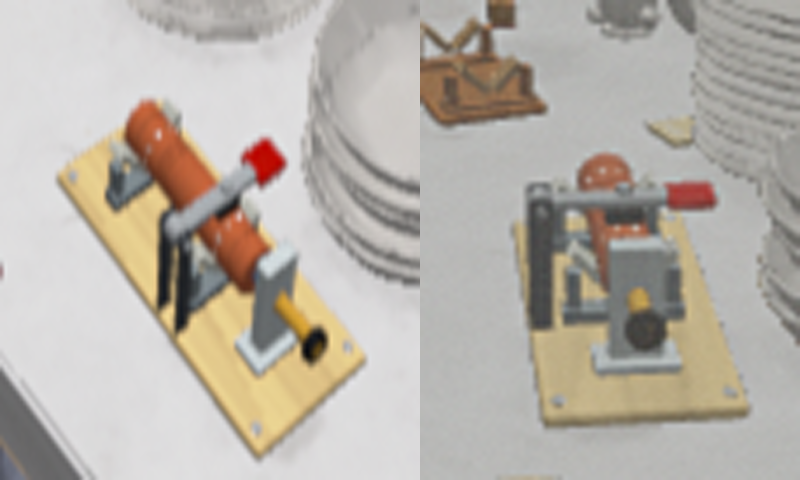

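The keeper is level over the seated roller and the roller's end is at the stop, with the arm well clear. I'll hand it in.

```bash
python3 -c "
from h import *
print(bot.close_job())"
```

```text
the job is handed in; nothing more can be done
None
```

Job handed in at about 24 s of the 72 s allowed: the roller is seated in both Vs and bearing on the blue tip (about 3 N by feel just before I backed off), and the keeper is down on its stop; the hand-in returned no verdict.

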